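# Sort the border tile and the putty scraper after the repair

## Robot

A 7-joint arm with a two-finger parallel gripper is mounted at the origin on the work surface. World frame = base frame: x ahead of the robot, y to its left, z up, the work surface at z = 0. Lengths are in m, angles in rad, forces in N, time in s.
With the tool pointing down it reaches from about 0.425 to 0.875 m from the base axis. Payload 8.4 kg.
Tool frame: the origin (TCP) lies midway between the tips of the shut fingers; the grasp point (between the pads) lies 19 mm behind it; z points along the fingers, x is the direction in which the jaws open and shut, and the axes are right-handed (so a half turn about z gives the same grasp; the last joint's range is limited). The gripper opens to 87 mm and grips with 3 to 60 N. Pads are 19 mm wide; open, the fingers measure 117 mm over their backs; the gripper's body (75 mm by 190 mm) begins 51 mm behind the grasp point.
Start: joints at [-1.351, 0.333, 0.04, 1.465, -0.013, 1.343, -0.059], TCP at [0.204, 0.617, 0.223] pointing down, gripper open.
Joint ranges: [-2.58, 2.58], [-0.38, 2.09], [-1.3, 1.39], [0.25, 2.4], [-1.5, 4.64], [0.08, 2.09], [-2.65, 2.65]. Speed limits (rad/s): [2.22, 2.22, 2.79, 2.79, 3.14, 3.14, 3.14].

## Interface

Orientations are given as a 3x3 rotation matrix whose columns are the frame's x, y, z axes.
In Python, from bench import manip gives the robot as it stands.
- The arm moves only by the shell command python3 -m pendant 'ROWS' [FORCE]. ROWS is JSON, a list of rows, each a list of 3 entries, a list of its own where there are three numbers: the closure, from 0 (fully open) to 1 (shut), then the shift along the tool's x, y, z scaled (see below), then the turn about the tool's z scaled (see below). A call has 1 to 10 rows; each row is the pose to reach, as a shift and turn from the pose measured when the call began, along the tool's axes at that moment; what a row does not reach only later rows make up. The controller multiplies each number of a shift by 50 cm and each number of a turn by pi/2 rad. A row lasts 1/12 s, in which the tool goes at most 41.7 mm and 7.16 degrees, less where a joint would pass 70% of its speed; a pose out of reach is approached as far as the arm can. A call with a number of a shift or a turn outside -1 to 1 is refused whole. A call with a gripper value outside its range is refused whole. The fingers move at their own pace and stop on an object; FORCE is the grip in N (left out, the last holds). Time passes only in rows, so rows that repeat a pose let the fingers close. It gives the time, the measured TCP pose, the force and the opening at its end, in the units of the state.
- manip.observe(): the state, without advancing time (a new reading comes with each control period).
- manip.snapshot(name): name is "scene" or "top" or "wrist"; returns a dict with "pixels" (480x640x3 uint8, red, green, blue), "fx", "fy", "cx", "cy" (pixels), "R" (3x3) and "t" (3): a world point X has camera coordinates R X + t; the wrist camera has in their place "T_tool_cam" (4x4, takes a point from camera to tool coordinates, whose origin is the TCP and whose axes are the tool frame's). Camera axes: x right, y down, z forward; pixel columns grow to the right and rows downward; lengths in m; the calibration is good to about 2 mm. A picture is of the moment at which its call begins: read the wrist's pose just before it. There is no depth.
- manip.job_done(): hands the job in, once; it reports no verdict.
Trained networks look in the newest picture that a camera, given by its name, has taken for a name from the list of things; names that differ only in an ending like _2 or _b are one class to them, and where a whole thing is asked for, a point or a joint stands for the part that bears it (a point fixed in the world has none). Each returns a list of dicts, best first, with "conf" (0 to 1); they miss things now and then, are a little off and sometimes report something else, mostly with a low value. They report only what shows in the picture. A call takes as long as a camera call.
- manip.silhouettes(camera, name): "region" (480x640 bool, what is visible of it) and "xy" ([column, row] in pixels, amid what is visible of it).
The state is a dict: "time_s": time; "q": joint angles; "joint_vel": joint speeds; "joint_efforts": joint torques, N m; "position": TCP position; "orientation": TCP orientation; "wrist_force": force on the tool from outside, world axes, zero at the start; "torque": the same for the moment, N m; "gripper_width": finger opening in m.
Only numpy, scipy, OpenCV 4.12 (cv2) and the standard library are available. Lean on these libraries where they do the work, as an engineer would, in place of code of your own. Each camera call takes 0.05 s, during which the arm holds its last target. There are 200 camera calls.

## Task

Sort two things off the repair bench: lay the narrow white border tile flat in the square wooden tile crate, and lay the steel putty scraper flat in the long steel tool tray. The tile is ceramic, so set it down in the crate rather than dropping it.

Things in the scene. Friction and masses are not known exactly. Their poses are not given: they have to be found in the camera images.
- border_tile: the narrow oblong white-glazed ceramic border tile (terracotta edge), lying flat on the bench, glaze up: 120 (x) by 50 (y) by 10 mm thick, about 140 g. Origin at the centre of its underside, x along its length, z up. The large square white tile further back is not it.
- scraper: the all-steel putty scraper lying flat, about 130 g: a straight dark handle 24 mm wide (y) and 18 mm high from x = -75 to x = +30 mm, then a thin flat blade 3 mm thick on the level of the underside, 34 mm wide from x = 27 to 57 mm and 60 mm wide from x = 55 to 105 mm. Origin on the underside of the handle, close below the centre of mass; x along the tool towards the blade, z up. Pinch it across the handle at the origin.
- tile_crate: the square open wooden tile crate, fixed to the bench, 200 by 200 mm outside and 55 mm high, walls 8 mm thick, its floor covered by a flat layer of square white tiles whose top is 15 mm above the bench. Origin at the centre of its underside, x and y along its sides, z up. It stands to the left or right of the bench's middle.
- tool_tray: the long open steel tool tray, empty and fixed to the bench, 300 (x) by 150 (y) mm outside and 40 mm high, walls and floor 4 mm thick. Origin at the centre of its underside, x along its length, z up. It stands on the other side from the crate.

How it is judged:
By the outcome, as a careful person would: the job done as asked, in the order asked, and still so for the second after the job is handed in, with the robot touching nothing.
It also fails if it takes over 58 s, if anything falls off the work surface, if the arm or the gripper's body presses on something with over 40 N, if the wrist force passes 120 N, or if a joint passes its speed limit or range.

## Working session

There is one attempt and no reset: what is moved stays moved. The work goes in short steps, Python scripts to look and compute and a shell command to move; the robot and the scene stay as the last step left them, time stands still between calls to the robot, and variables do not carry over. Pictures are saved under pics/ and viewed, about 8 in all and at most 12, crops included, and the job is handed in when it is done.

```bash
ls; mkdir -p pics
cat > h.py <<'E'
import numpy as np, cv2, json
from bench import manip
def pix2world(c,uv,z):
    """world points at height z for pixels uv (N,2), fixed camera"""
    uv=np.atleast_2d(uv).astype(float)
    d=np.c_[(uv[:,0]-c['cx'])/c['fx'],(uv[:,1]-c['cy'])/c['fy'],np.ones(len(uv))]
    if 'R' in c and c.get('R') is not None: R,t=np.array(c['R']),np.array(c['t']); o=-R.T@t; D=d@R
    else:
        T=np.array(c['T_wc']); o=T[:3,3]; D=d@T[:3,:3].T
    return o+D*((z-o[2])/D[:,2])[:,None]
def wrist():
    s=manip.observe(); c=dict(manip.snapshot('wrist'))
    W=np.eye(4); W[:3,:3]=s['orientation']; W[:3,3]=s['position']
    c['T_wc']=W@np.array(c['T_tool_cam']); return c
def save(c,n): cv2.imwrite('pics/'+n+'.png',np.ascontiguousarray(c['pixels'][...,::-1]))
def rect(c,cam,name,z,i=0):
    """min-area rect in world at height z"""
    L=manip.silhouettes(cam,name); out=[]
    for r in L[:3]:
        m=r['region'].astype(np.uint8); k=cv2.findContours(m,cv2.RETR_EXTERNAL,cv2.CHAIN_APPROX_NONE)[0]
        k=max(k,key=cv2.contourArea)[:,0]; P=pix2world(c,k,z)[:,:2]
        (x,y),(w,h),a=cv2.minAreaRect((P*1000).astype(np.float32))
        if w<h: w,h,a=h,w,a+90
        a=(a+90)%180-90
        out.append(dict(conf=round(float(r['conf']),2),xy=np.round(r['xy']).tolist(),c=(round(x,1),round(y,1)),wh=(round(w,1),round(h,1)),a=round(a,1)))
    return out
E
python3 - <<'E'
from h import *
s=manip.observe(); print({k:np.round(v,3).tolist() for k,v in s.items()})
for cam in ('top','scene'):
    c=manip.snapshot(cam); save(c,cam+'0'); print(cam,[np.round(x,3).tolist() for x in (c['R'],c['t'])],c['fx'])
    for n,z in (('border_tile',.01),('scraper',.01),('tile_crate',.055),('tool_tray',.04)):
        for r in rect(c,cam,n,z): print(n,r)
E
```

```text
pics
{'time_s': 0.0, 'q': [-1.351, 0.334, 0.04, 1.466, -0.013, 1.343, -0.059], 'joint_vel': [-0.003, -0.002, 0.0, 0.0, 0.0, -0.001, -0.001], 'joint_efforts': [-0.0, -65.634, 1.335, -40.381, -0.06, 0.044, 0.0], 'position': [0.204, 0.617, 0.222], 'orientation': [[0.313, 0.95, -0.0], [0.95, -0.313, -0.002], [-0.002, 0.0, -1.0]], 'wrist_force': [-0.374, 0.201, -0.068], 'torque': [0.025, 0.002, -0.027], 'gripper_width': 0.087}
top [[[-0.001, -1.0, 0.017], [-0.985, -0.002, -0.171], [0.171, -0.017, -0.985]], [-0.013, 0.519, 1.548]] 612.8663643919976
border_tile {'conf': 0.61, 'xy': [376.0, 261.0], 'c': (461.3, -182.9), 'wh': (121.0, 50.9), 'a': -2.7}
scraper {'conf': 0.93, 'xy': [247.0, 238.0], 'c': (501.7, 175.8), 'wh': (179.3, 61.0), 'a': -8.1}
tile_crate {'conf': 0.57, 'xy': [156.0, 248.0], 'c': (496.3, 403.6), 'wh': (210.7, 204.1), 'a': 84.2}
tool_tray {'conf': 0.87, 'xy': [467.0, 231.0], 'c': (546.2, -407.1), 'wh': (304.7, 157.8), 'a': -6.6}
scene [[[-0.723, 0.69, 0.018], [0.496, 0.537, -0.683], [-0.481, -0.485, -0.731]], [0.348, -0.222, 1.7]] 540.6666423352939
border_tile {'conf': 0.93, 'xy': [288.0, 205.0], 'c': (464.5, -179.4), 'wh': (126.5, 57.3), 'a': -0.8}
scraper {'conf': 0.97, 'xy': [368.0, 292.0], 'c': (505.6, 186.3), 'wh': (190.5, 62.5), 'a': -11.2}
tile_crate {'conf': 0.67, 'xy': [446.0, 342.0], 'c': (516.1, 413.3), 'wh': (230.8, 214.4), 'a': -5.8}
tool_tray {'conf': 0.71, 'xy': [216.0, 181.0], 'c': (558.7, -390.3), 'wh': (314.4, 197.5), 'a': -7.2}
```

View top.

View pics/top0.png

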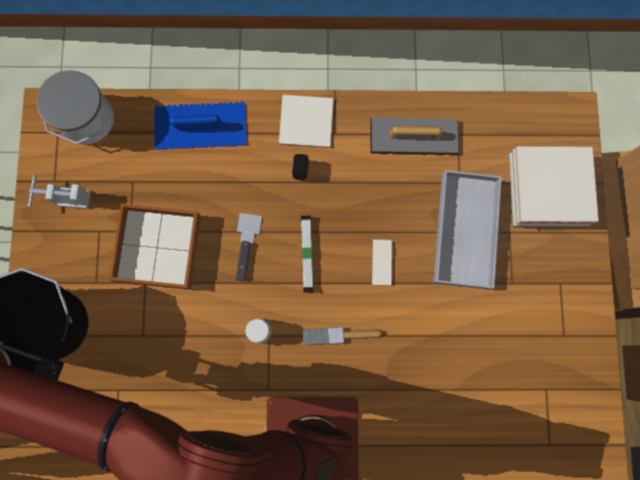

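View pics/scene0.png

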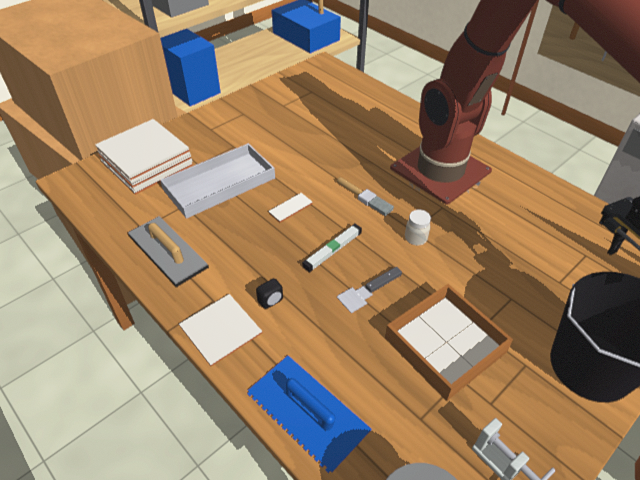

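The top view shows the border tile at (382,262), the scraper at (247,245) with its blade away from the robot, the crate at (156,247) and the tray at (467,231). The level stands between the two things, at (307,253). The scene view agrees. The networks' finds match what I see, so I'll move towards the tile.

```bash
cat >> h.py <<'E'
def go(x,y,z,yaw=None):
    """print scaled shift/turn to reach target (m, deg yaw of tool x mod 180)"""
    s=manip.observe(); R=np.array(s['orientation']); p=np.array(s['position'])
    d=R.T@(np.array([x,y,z])-p)/.5; cy=np.degrees(np.arctan2(R[1,0],R[0,0]))
    t=0 if yaw is None else -((yaw-cy+90)%180-90)/90
    print('go',np.round(d,4).tolist(),round(float(t),4),'dist',round(float(np.linalg.norm(d))*.5,3),'t',round(s['time_s'],2),'yaw',round(float(cy),1),'p',np.round(p,4).tolist(),'q',np.round(s['q'],2).tolist())
E
python3 -m pendant '[[0,[-0.353,0.634,-0.06],-0.172],[0,[-0.353,0.634,-0.06],-0.172],[0,[-0.353,0.634,-0.06],-0.172],[0,[-0.353,0.634,-0.06],-0.172],[0,[-0.353,0.634,-0.06],-0.172],[0,[-0.353,0.634,-0.06],-0.172],[0,[-0.353,0.634,-0.06],-0.172],[0,[-0.353,0.634,-0.06],-0.172],[0,[-0.353,0.634,-0.06],-0.172],[0,[-0.353,0.634,-0.06],-0.172]]' 30
python3 -c "
from h import *
go(.47,0,.25,87.3);go(.461,-.183,.2,87.3)"
```

```text
time_s: 1.33
position: [0.4551, 0.3435, 0.2537]
orientation: [[0.059, 0.998, 0.003], [0.998, -0.059, -0.001], [-0.001, 0.003, -1.0]]
wrist_force: [0.9, 0.2, 0.7]
gripper_width: 0.0873
go [-0.6841, 0.0701, 0.0083] -0.0074 dist 0.344 t 1.33 yaw 86.6 p [0.4551, 0.3435, 0.2537] q [-0.92, 0.15, 0.22, 1.63, -0.03, 1.36, 0.81]
go [-1.0504, 0.0733, 0.1087] -0.0074 dist 0.529 t 1.33 yaw 86.6 p [0.4551, 0.3435, 0.2537] q [-0.92, 0.15, 0.22, 1.63, -0.03, 1.36, 0.81]
```

```bash
python3 -m pendant '[[0,[-0.684,0.07,0.008],-0.007],[0,[-0.684,0.07,0.008],-0.007],[0,[-0.684,0.07,0.008],-0.007],[0,[-0.684,0.07,0.008],-0.007],[0,[-0.684,0.07,0.008],-0.007],[0,[-0.684,0.07,0.008],-0.007],[0,[-0.684,0.07,0.008],-0.007],[0,[-0.684,0.07,0.008],-0.007],[0,[-0.684,0.07,0.008],-0.007],[0,[-0.684,0.07,0.008],-0.007]]' | head -2
python3 -m pendant '[[0,[-0.367,0,0.1],0],[0,[-0.367,0,0.1],0],[0,[-0.367,0,0.1],0],[0,[-0.367,0,0.1],0],[0,[-0.367,0,0.1],0],[0,[-0.367,0,0.1],0],[0,[-0.367,0,0.1],0]]'
python3 - <<'E'
from h import *
c=wrist(); save(c,'w1')
for z in (.01,):
    for r in rect(c,'wrist','border_tile',z): print(r)
go(.461,-.183,.2,87.3)
E
```

```text
time_s: 2.17
position: [0.47, -0.0048, 0.2506]
time_s: 2.75
position: [0.4599, -0.1885, 0.2005]
orientation: [[0.057, 0.998, 0.004], [0.998, -0.057, -0.001], [-0.001, 0.004, -1.0]]
wrist_force: [0.7, 0.7, 0.1]
gripper_width: 0.0873
go [0.0069, 0.0002, 0.0017] -0.0039 dist 0.004 t 2.85 yaw 87.0 p [0.4607, -0.1865, 0.2009] q [-0.44, 0.01, 0.75, 1.89, -0.01, 1.24, 1.83]
```

View pics/w1.png

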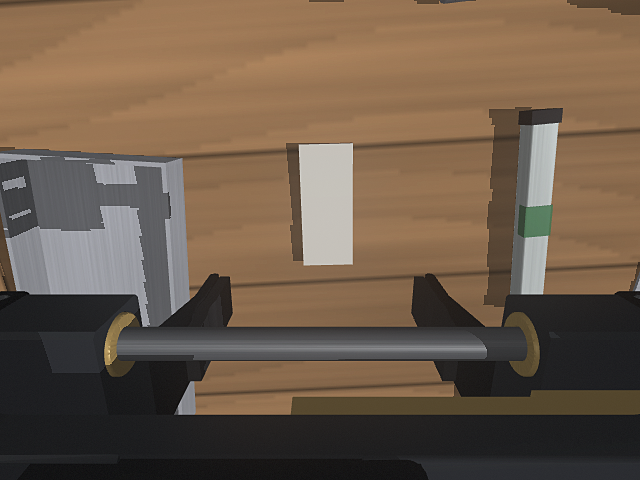

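The tile shows clearly at (327,204), with corners near (300,144) and (352,265). The network missed it here, so I'll segment it by brightness.

```bash
cat >> h.py <<'E'
def blob(c,seed,z,lo=170):
    """world min-area rect of the bright connected blob around the seed pixel"""
    m=(c['pixels'].min(2)>lo).astype(np.uint8); n,l=cv2.connectedComponents(m)
    k=cv2.findContours((l==l[seed[1],seed[0]]).astype(np.uint8),cv2.RETR_EXTERNAL,cv2.CHAIN_APPROX_NONE)[0][0][:,0]
    (x,y),(w,h),a=cv2.minAreaRect((pix2world(c,k,z)[:,:2]*1000).astype(np.float32))
    if w<h: w,h,a=h,w,a+90
    return np.round([x,y,w,h,(a+90)%180-90],1)
E
python3 - <<'E'
from h import *
c=wrist(); b=blob(c,(327,204),.01); print(b)
go(b[0]/1e3,b[1]/1e3,.04,90+b[4]);go(b[0]/1e3,b[1]/1e3,.003,90+b[4])
E
```

```text
[ 463.  -184.3  119.4   49.3   -2.2]
go [0.0043, 0.0027, 0.3219] -0.0089 dist 0.161 t 2.9 yaw 87.0 p [0.4608, -0.1863, 0.201] q [-0.44, 0.01, 0.75, 1.89, -0.01, 1.24, 1.83]
go [0.0044, 0.0023, 0.3959] -0.0089 dist 0.198 t 2.9 yaw 87.0 p [0.4608, -0.1863, 0.201] q [-0.44, 0.01, 0.75, 1.89, -0.01, 1.24, 1.83]
```

```bash
python3 -m pendant '[[0,[0.005,0.003,0.1],-0.009],[0,[0.005,0.003,0.2],-0.009],[0,[0.005,0.003,0.27],-0.009],[0,[0.005,0.003,0.32],-0.009],[0,[0.005,0.003,0.35],-0.009],[0,[0.005,0.003,0.37],-0.009],[0,[0.005,0.003,0.38],-0.009],[0,[0.005,0.003,0.385],-0.009]]'
python3 -c "
from h import *
go(.463,-.1843,.003,87.8)"
```

```text
time_s: 3.57
position: [0.4641, -0.1833, 0.0086]
orientation: [[0.037, 0.999, 0.005], [0.999, -0.037, -0.001], [-0.0, 0.005, -1.0]]
wrist_force: [0.0, 0.2, -0.4]
gripper_width: 0.087
go [-0.0021, -0.0021, 0.0112] 0.001 dist 0.006 t 3.57 yaw 87.9 p [0.4641, -0.1833, 0.0086] q [-0.34, 0.31, 0.71, 2.08, -0.27, 0.84, 2.07]
```

```bash
python3 -m pendant '[[0,[-0.002,-0.002,0.011],0],[0,[-0.002,-0.002,0.011],0],[0.5,[-0.002,-0.002,0.011],0],[1,[-0.002,-0.002,0.011],0],[1,[-0.002,-0.002,0.011],0],[1,[-0.002,-0.002,0.011],0],[1,[-0.002,-0.002,0.011],0],[1,[-0.002,-0.002,0.011],0],[1,[-0.002,-0.002,0.011],0],[1,[-0.002,-0.002,0.011],0]]' 30
python3 -c "
from h import *
go(.463,-.1843,.2,87.8)"
```

```text
time_s: 4.4
position: [0.4631, -0.1842, 0.0032]
orientation: [[0.037, 0.999, 0.005], [0.999, -0.037, -0.001], [-0.0, 0.005, -1.0]]
wrist_force: [0.3, 1.2, 2.7]
gripper_width: 0.0495
go [-0.0003, 0.0018, -0.3936] 0.001 dist 0.197 t 4.4 yaw 87.9 p [0.4631, -0.1842, 0.0032] q [-0.33, 0.32, 0.71, 2.08, -0.28, 0.83, 2.08]
```

```bash
python3 -m pendant '[[1,[0,0,-0.03],0],[1,[0,0,-0.08],0],[1,[0,0,-0.14],0],[1,[0,0,-0.21],0],[1,[0,0,-0.27],0],[1,[0,0,-0.31],0],[1,[0,0,-0.33],0],[1,[0,0,-0.33],0]]'
python3 -c "
from h import *
go(.48,.12,.2,87.8)"
```

```text
time_s: 5.07
position: [0.4633, -0.1843, 0.1698]
orientation: [[0.037, 0.999, 0.008], [0.999, -0.037, -0.0], [0.0, 0.008, -1.0]]
wrist_force: [0.8, -0.5, -2.7]
gripper_width: 0.0495
go [0.6094, 0.0117, -0.0602] 0.0011 dist 0.306 t 5.07 yaw 87.9 p [0.4633, -0.1843, 0.1698] q [-0.46, 0.04, 0.78, 1.93, -0.04, 1.17, 1.87]
```

```bash
python3 -m pendant '[[1,[0.04,0,-0.02],0],[1,[0.11,0,-0.04],0],[1,[0.19,0.01,-0.06],0],[1,[0.27,0.01,-0.06],0],[1,[0.35,0.01,-0.06],0],[1,[0.43,0.012,-0.06],0],[1,[0.5,0.012,-0.06],0],[1,[0.56,0.012,-0.06],0],[1,[0.6,0.012,-0.06],0],[1,[0.61,0.012,-0.06],0]]' | head -2
python3 -m pendant '[[1,[0.04,0,0],0],[1,[0.11,0,0],0],[1,[0.19,0.01,0],0.02],[1,[0.27,0.01,0],0.04],[1,[0.35,0.015,0],0.041],[1,[0.42,0.015,0],0.041],[1,[0.48,0.015,0],0.041],[1,[0.52,0.015,0],0.041],[1,[0.52,0.015,0],0.041],[1,[0.52,0.015,0],0.041]]'
python3 - <<'E'
from h import *
c=wrist(); save(c,'w2')
for r in rect(c,'wrist','tile_crate',.055): print(r)
c=manip.snapshot('top'); save(c,'top2')
for r in rect(c,'top','tile_crate',.055): print(r)
go(.496,.404,.1,84.2)
E
```

```text
time_s: 5.9
position: [0.4788, 0.1244, 0.1974]
time_s: 6.73
position: [0.4938, 0.3838, 0.1947]
orientation: [[0.094, 0.996, 0.003], [0.996, -0.094, -0.004], [-0.003, 0.003, -1.0]]
wrist_force: [0.2, -0.3, -1.9]
gripper_width: 0.0496
{'conf': 0.95, 'xy': [393.0, 159.0], 'c': (497.5, 409.0), 'wh': (200.6, 194.8), 'a': 84.1}
{'conf': 0.72, 'xy': [185.0, 245.0], 'c': (496.4, 347.0), 'wh': (208.0, 113.7), 'a': 1.8}
go [0.044, -0.0032, 0.1935] 0.0021 dist 0.099 t 6.93 yaw 84.4 p [0.495, 0.3821, 0.1968] q [-0.98, 0.3, 0.3, 1.58, -0.09, 1.27, 0.81]
```

View pics/w2.png

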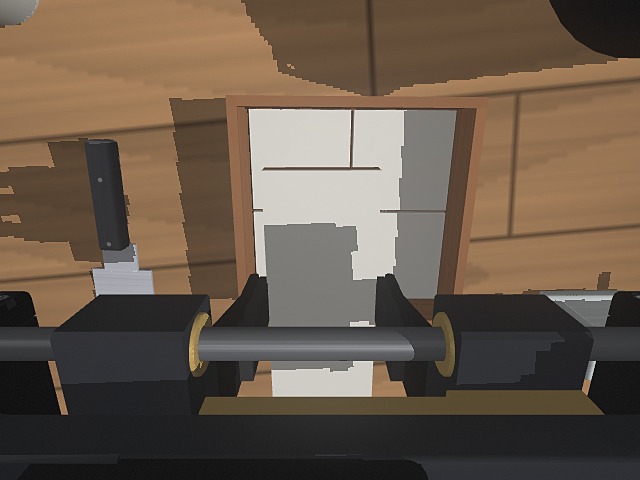

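The held tile is level in the jaws, its near end at row 168. The crate's robot-side rim corners are at about (227,97) and (488,97), and I'll fix the crate's centre from those.

Run:
```python
from h import *
c=wrist()
P=pix2world(c,[(227,97),(488,97)],.055)[:,:2]; print(P.round(4))
d=P[1]-P[0]; n=np.array([d[1],-d[0]])/np.linalg.norm(d); m=P.mean(0)+.1*n
print(np.linalg.norm(d),np.degrees(np.arctan2(d[1],d[0])),m)
T=pix2world(c,[(264,168),(380,168)],.196); print('tile end',T.round(4))
for z in (.07,.025,.019): go(*m,z,84.2)
```

```text
[[0.3934 0.3192]
 [0.4129 0.5178]]
0.19957668013533086 84.39709477482792 [0.50265334 0.40871332]
tile end [[0.433  0.3631 0.196 ]
 [0.4379 0.413  0.196 ]]
go [0.0541, 0.009, 0.2542] 0.0023 dist 0.13 t 6.98 yaw 84.4 p [0.4949, 0.3824, 0.1971] q [-0.98, 0.3, 0.3, 1.58, -0.09, 1.27, 0.81]
go [0.0542, 0.0085, 0.3442] 0.0023 dist 0.174 t 6.98 yaw 84.4 p [0.4949, 0.3824, 0.1971] q [-0.98, 0.3, 0.3, 1.58, -0.09, 1.27, 0.81]
go [0.0542, 0.0085, 0.3562] 0.0023 dist 0.18 t 6.98 yaw 84.4 p [0.4949, 0.3824, 0.1971] q [-0.98, 0.3, 0.3, 1.58, -0.09, 1.27, 0.81]
```

```bash
python3 -m pendant '[[1,[0.03,0.004,0.02],0],[1,[0.054,0.008,0.07],0],[1,[0.054,0.008,0.14],0],[1,[0.054,0.008,0.21],0],[1,[0.054,0.008,0.27],0],[1,[0.054,0.008,0.31],0],[1,[0.054,0.008,0.33],0],[1,[0.054,0.008,0.34],0],[1,[0.054,0.008,0.34],0],[1,[0.054,0.008,0.34],0]]'
python3 -c "
from h import *
go(.501,.408,.0185,84.4)"
```

```text
time_s: 7.82
position: [0.5032, 0.409, 0.0286]
orientation: [[0.098, 0.995, 0.006], [0.995, -0.098, 0.0], [0.001, 0.006, -1.0]]
wrist_force: [-0.4, -0.9, -0.5]
gripper_width: 0.0496
go [-0.0025, -0.0044, 0.0201] -0.0002 dist 0.01 t 7.82 yaw 84.4 p [0.5032, 0.409, 0.0286] q [-0.96, 0.5, 0.27, 1.68, -0.15, 0.98, 0.83]
```

```bash
python3 -m pendant '[[1,[0,0,0.005],0],[1,[0,0,0.01],0],[1,[0,0,0.014],0],[1,[0,0,0.017],0],[1,[0,0,0.019],0],[1,[0,0,0.019],0],[1,[0,0,0.019],0]]'
```

```text
time_s: 8.4
position: [0.5032, 0.409, 0.019]
orientation: [[0.098, 0.995, 0.006], [0.995, -0.098, -0.0], [0.001, 0.006, -1.0]]
wrist_force: [-0.5, -0.7, -1.4]
gripper_width: 0.0496
```

```bash
python3 -m pendant '[[1,[0,0,0.0015],0],[1,[0,0,0.002],0],[1,[0,0,0.003],0],[1,[0,0,0.003],0],[1,[0,0,0.003],0]]'
```

```text
time_s: 8.82
position: [0.5034, 0.4091, 0.0182]
orientation: [[0.098, 0.995, 0.006], [0.995, -0.098, 0.0], [0.001, 0.006, -1.0]]
wrist_force: [-2.3, -1.4, 5.4]
gripper_width: 0.0494
```

The wrist force rose to 5.4 N, so the tile is on the crate's floor. Releasing it and rising straight up.

```bash
python3 -m pendant '[[0.38,[0,0,0],0],[0.3,[0,0,0],0],[0.2,[0,0,0],0],[0.1,[0,0,0],0],[0.1,[0,0,0],0],[0.1,[0,0,-0.01],0],[0.1,[0,0,-0.06],0],[0.1,[0,0,-0.14],0],[0.1,[0,0,-0.22],0],[0,[0,0,-0.3],0]]'
python3 - <<'E'
from h import *
go(.487,.178,.2,-8.1+90)
E
```

```text
time_s: 9.65
position: [0.5022, 0.4086, 0.1702]
orientation: [[0.098, 0.995, 0.006], [0.995, -0.098, -0.0], [0.0, 0.006, -1.0]]
wrist_force: [0.9, 0.8, -0.4]
gripper_width: 0.0805
go [-0.462, 0.0155, -0.0598] 0.0274 dist 0.233 t 9.65 yaw 84.4 p [0.5022, 0.4086, 0.1702] q [-0.98, 0.36, 0.3, 1.56, -0.1, 1.24, 0.8]
```

```bash
python3 -m pendant '[[0,[-0.06,0.01,-0.06],0.027],[0,[-0.14,0.015,-0.06],0.027],[0,[-0.22,0.015,-0.06],0.027],[0,[-0.3,0.015,-0.06],0.027],[0,[-0.37,0.015,-0.06],0.027],[0,[-0.43,0.015,-0.06],0.027],[0,[-0.462,0.015,-0.06],0.027],[0,[-0.462,0.015,-0.06],0.027],[0,[-0.462,0.015,-0.06],0.027]]'
python3 - <<'E'
from h import *
c=wrist(); save(c,'w3')
for r in rect(c,'wrist','scraper',.009): print(r)
c=manip.snapshot('top'); save(c,'top3')
for r in rect(c,'top','scraper',.009)+rect(c,'top','border_tile',.025)+rect(c,'top','tile_crate',.055): print(r)
go(.487,.178,.2,-8.1+90)
E
```

```text
time_s: 10.4
position: [0.487, 0.1782, 0.2007]
orientation: [[0.141, 0.99, 0.007], [0.99, -0.141, 0.001], [0.002, 0.007, -1.0]]
wrist_force: [-0.1, -0.1, 0.0]
gripper_width: 0.0868
{'conf': 0.65, 'xy': [325.0, 238.0], 'c': (501.4, 176.1), 'wh': (178.5, 60.4), 'a': -6.7}
{'conf': 0.61, 'xy': [259.0, 218.0], 'c': (578.4, 147.7), 'wh': (18.6, 13.6), 'a': -89.8}
{'conf': 0.87, 'xy': [155.0, 242.0], 'c': (501.4, 407.7), 'wh': (120.8, 52.8), 'a': -5.3}
{'conf': 0.59, 'xy': [143.0, 252.0], 'c': (496.3, 403.1), 'wh': (212.2, 203.8), 'a': 84.2}
go [-0.0022, 0.001, -0.0003] 0.0015 dist 0.001 t 10.7 yaw 82.0 p [0.4867, 0.1792, 0.1999] q [-0.83, 0.07, 0.41, 1.84, -0.03, 1.24, 1.02]
```

View pics/w3.png

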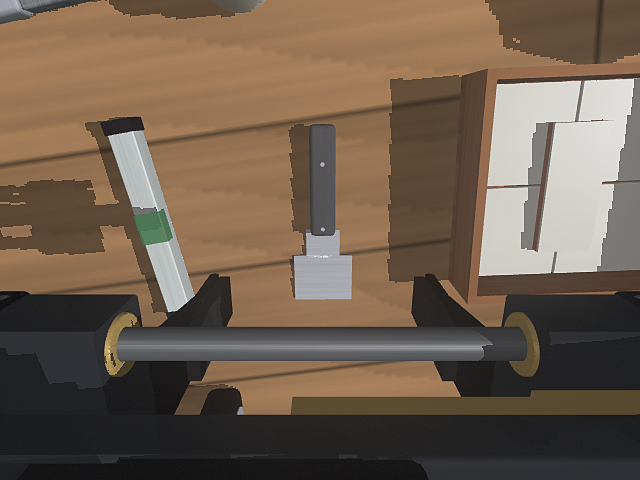

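View pics/top3.png

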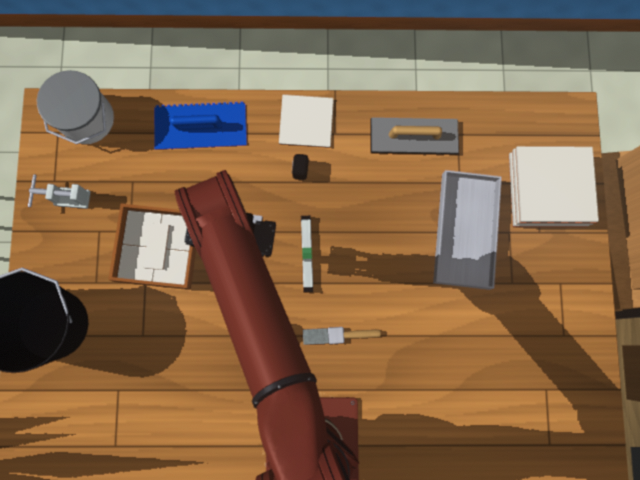

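The tile lies in the crate at about (555,190) in the wrist view, and the top view agrees. The scraper is in clear view, from its handle end at (322,125) to its blade edge at (323,299).

Run:
```python
from h import *
c=wrist()
h=pix2world(c,[(310,125),(335,125),(310,235),(335,235)],.018)[:,:2]*1000; b=pix2world(c,[(294,299),(352,299),(294,256),(352,256)],.003)[:,:2]*1000
he=h[:2].mean(0);be=b[:2].mean(0);print(he,h[2:].mean(0),be,np.linalg.norm(he-be))
u=(be-he)/np.linalg.norm(be-he);o=(he+75*u+be-105*u)/2;a=np.degrees(np.arctan2(u[1],u[0]));print(o,a)
go(*o/1e3,.003,90+a)
```

```text
[414.27688126 190.1808133 ] [515.51556123 176.12537906] [591.43916166 166.16845558] 178.7821773017573
[487.9939324 180.1892948] -7.718762370911101
go [0.0027, -0.0001, 0.3938] -0.0029 dist 0.197 t 10.75 yaw 82.0 p [0.4867, 0.1789, 0.1999] q [-0.83, 0.07, 0.41, 1.84, -0.03, 1.24, 1.02]
```

```bash
python3 -m pendant '[[0,[0.002,0,0.07],0],[0,[0.002,0,0.15],0],[0,[0.002,0,0.22],0],[0,[0.002,0,0.28],0],[0,[0.002,0,0.33],0],[0,[0.002,0,0.36],0],[0,[0.002,0,0.38],0],[0,[0.002,0,0.38],0],[0,[0.002,0,0.38],0]]'
python3 -c "
from h import *
go(.488,.180,.003,82.2)"
```

```text
time_s: 11.5
position: [0.4881, 0.18, 0.0101]
orientation: [[0.139, 0.99, 0.006], [0.99, -0.139, -0.001], [-0.0, 0.006, -1.0]]
wrist_force: [0.1, 0.9, 0.2]
gripper_width: 0.087
go [0.0, -0.0003, 0.0141] -0.0019 dist 0.007 t 11.5 yaw 82.0 p [0.4881, 0.18, 0.0101] q [-0.78, 0.3, 0.39, 2.02, -0.15, 0.84, 1.12]
```

```bash
python3 -m pendant '[[0,[0,0,0.007],0],[0,[0,0,0.013],0],[0.5,[0,0,0.013],0],[1,[0,0,0.013],0],[1,[0,0,0.013],0],[1,[0,0,0.013],0],[1,[0,0,0.013],0],[1,[0,0,0.013],0],[1,[0,0,0.013],0],[1,[0,0,0.013],0]]' 45
python3 -m pendant '[[1,[0,0,-0.03],0],[1,[0,0,-0.08],0],[1,[0,0,-0.15],0],[1,[0,0,-0.22],0],[1,[0,0,-0.29],0],[1,[0,0,-0.35],0],[1,[0,0,-0.39],0],[1,[0,0,-0.39],0],[1,[0,0,-0.39],0]]'
python3 -c "
from h import *
go(.5,-.15,.2,82.2);go(.541,-.4,.2,83.4)"
```

```text
time_s: 12.33
position: [0.4882, 0.18, 0.0036]
orientation: [[0.139, 0.99, 0.006], [0.99, -0.139, -0.001], [-0.0, 0.006, -1.0]]
wrist_force: [-0.3, 0.0, 0.8]
gripper_width: 0.0417
time_s: 13.08
position: [0.4876, 0.1804, 0.1996]
orientation: [[0.139, 0.99, 0.008], [0.99, -0.139, 0.001], [0.002, 0.007, -1.0]]
wrist_force: [-0.3, -0.4, -1.4]
gripper_width: 0.0003
go [-0.651, 0.1162, -0.001] -0.0019 dist 0.331 t 13.08 yaw 82.0 p [0.4876, 0.1804, 0.1996] q [-0.84, 0.07, 0.42, 1.83, -0.03, 1.24, 1.02]
go [-1.1348, 0.2667, -0.0007] -0.0152 dist 0.583 t 13.08 yaw 82.0 p [0.4876, 0.1804, 0.1996] q [-0.84, 0.07, 0.42, 1.83, -0.03, 1.24, 1.02]
```

The fingers were still closing when I lifted: 42 mm open at the start of the lift, then fully shut, so the grasp missed. I'll look again.

```bash
python3 -m pendant '[[0,[0,0,0],0],[0,[0,0,0],0],[0,[0,0,0],0],[0,[0,0,0],0],[0,[0,0,0],0],[0,[0,0,0],0],[0,[0,0,0],0],[0,[0,0,0],0]]'|tail -1
python3 - <<'E'
from h import *
c=wrist(); save(c,'w4')
for r in rect(c,'wrist','scraper',.009): print(r)
E
```

```text
gripper_width: 0.0457
{'conf': 0.66, 'xy': [323.0, 239.0], 'c': (502.3, 179.2), 'wh': (177.0, 58.6), 'a': -9.3}
```

View pics/w4.png

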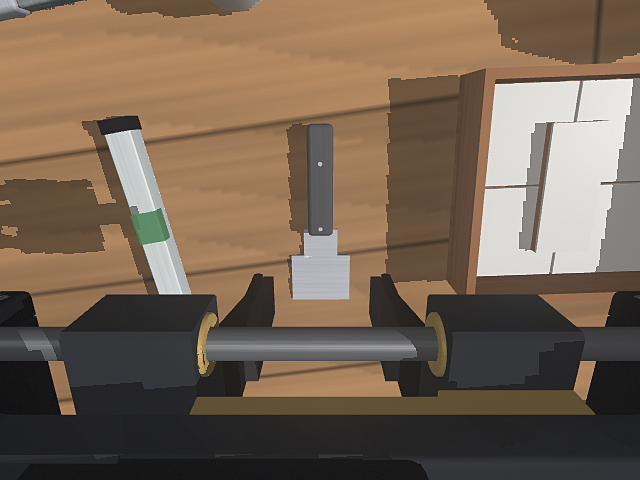

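The scraper hasn't moved (handle at (320,180)). I'll repeat the grasp and this time leave the fingers time to shut.

```bash
python3 -m pendant '[[0.3,[0,0,0.07],0],[0.3,[0,0,0.15],0],[0.3,[0,0,0.22],0],[0.3,[0,0,0.28],0],[0.3,[0,0,0.33],0],[0.3,[0,0,0.36],0],[0.3,[0,0,0.38],0],[0.3,[0,0,0.392],0],[0.3,[0,0,0.392],0],[0.3,[0,0,0.392],0]]' 45
python3 -m pendant '[[1,[0,0,0],0],[1,[0,0,0],0],[1,[0,0,0],0],[1,[0,0,0],0],[1,[0,0,0],0],[1,[0,0,0],0],[1,[0,0,0],0],[1,[0,0,0],0],[1,[0,0,0],0],[1,[0,0,0],0]]'
```

```text
time_s: 14.68
position: [0.4896, 0.1808, 0.0043]
orientation: [[0.139, 0.99, 0.008], [0.99, -0.139, 0.001], [0.002, 0.008, -1.0]]
wrist_force: [0.1, -0.3, 0.4]
gripper_width: 0.0607
time_s: 15.52
position: [0.4896, 0.1807, 0.0044]
orientation: [[0.139, 0.99, 0.008], [0.99, -0.139, 0.001], [0.002, 0.008, -1.0]]
wrist_force: [-1.3, -1.1, 3.0]
gripper_width: 0.0234
```

```bash
python3 -m pendant '[[1,[0,0,-0.01],0],[1,[0,0,-0.04],0],[1,[0,0,-0.09],0],[1,[0,0,-0.15],0],[1,[0,0,-0.22],0],[1,[0,0,-0.29],0],[1,[0,0,-0.35],0],[1,[0,0,-0.39],0],[1,[0,0,-0.39],0],[1,[0,0,-0.39],0]]'
python3 -c "
from h import *
go(.5,-.14,.2,82.2);go(.541,-.4,.2,83.4)"
```

```text
time_s: 16.35
position: [0.4884, 0.1807, 0.2002]
orientation: [[0.139, 0.99, 0.01], [0.99, -0.139, 0.002], [0.004, 0.01, -1.0]]
wrist_force: [0.1, 0.2, -2.1]
gripper_width: 0.0237
go [-0.632, 0.112, -0.0009] -0.0019 dist 0.321 t 16.35 yaw 82.0 p [0.4884, 0.1807, 0.2002] q [-0.84, 0.07, 0.42, 1.83, -0.03, 1.23, 1.02]
go [-1.1356, 0.2654, -0.0013] -0.0153 dist 0.583 t 16.35 yaw 82.0 p [0.4884, 0.1807, 0.2002] q [-0.84, 0.07, 0.42, 1.83, -0.03, 1.23, 1.02]
```

```bash
python3 -m pendant '[[1,[-0.04,0.01,0],0],[1,[-0.11,0.02,0],0],[1,[-0.19,0.035,0],0],[1,[-0.27,0.05,0],0],[1,[-0.35,0.065,0],0],[1,[-0.43,0.08,0],0],[1,[-0.51,0.09,0],0],[1,[-0.57,0.1,0],0],[1,[-0.615,0.11,0],0],[1,[-0.632,0.112,0],0]]'|head -2
python3 -m pendant '[[1,[-0.04,0.015,0],0],[1,[-0.1,0.035,0],0],[1,[-0.17,0.055,0],0],[1,[-0.25,0.08,0],-0.015],[1,[-0.33,0.105,0],-0.015],[1,[-0.4,0.13,0],-0.015],[1,[-0.445,0.145,0],-0.015],[1,[-0.464,0.148,0],-0.015],[1,[-0.464,0.148,0],-0.015],[1,[-0.464,0.148,0],-0.015]]'
python3 - <<'E'
from h import *
c=wrist(); save(c,'w5')
for r in rect(c,'wrist','tool_tray',.04): print(r)
go(.541,-.4,.1,83.4)
E
```

```text
time_s: 17.18
position: [0.4986, -0.144, 0.1982]
time_s: 18.02
position: [0.5381, -0.3832, 0.1968]
orientation: [[0.121, 0.993, 0.006], [0.993, -0.121, 0.002], [0.003, 0.005, -1.0]]
wrist_force: [0.2, 1.5, -1.4]
gripper_width: 0.0236
{'conf': 0.55, 'xy': [269.0, 136.0], 'c': (513.2, -407.8), 'wh': (227.2, 152.6), 'a': -6.9}
go [-0.0359, 0.0068, 0.1952] -0.0021 dist 0.099 t 18.12 yaw 83.2 p [0.539, -0.382, 0.1976] q [-0.04, 0.46, 0.81, 1.51, -0.34, 1.32, 2.26]
```

View pics/w5.png

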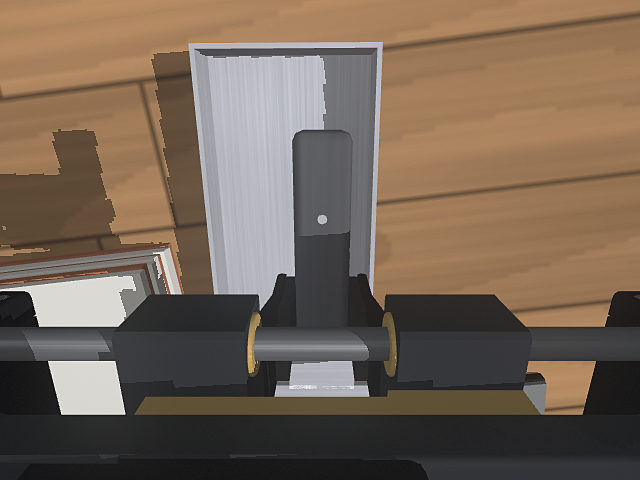

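The scraper is held level over the tray, and the tray's robot-side rim corners are at (190,44) and (382,43). The stack of tiles to the left is close, so I'll work out the tray's pose and the clearance to the stack.

Run:
```python
from h import *
c=wrist()
P=pix2world(c,[(190,44),(382,43)],.04)[:,:2]; d=P[1]-P[0]; n=np.array([d[1],-d[0]])/np.linalg.norm(d); m=P.mean(0)+.15*n
print(P.round(4),np.linalg.norm(d),np.degrees(np.arctan2(d[1],d[0])),m)
t=manip.snapshot('top'); print('stack',pix2world(t,[(511,150),(514,226)],.05).round(3))
a=np.radians(-6.7);o=np.array([.547,-.407])-.033*np.array([np.cos(a),np.sin(a)]);print(o)
for z in (.06,.018): go(*o,z,83.3)
```

```text
[[ 0.3943 -0.4666]
 [ 0.411  -0.3192]] 0.14828785889484822 83.52464438486274 [ 0.55166706 -0.40981289]
stack [[ 0.759 -0.531  0.05 ]
 [ 0.552 -0.528  0.05 ]]
[ 0.51422537 -0.40314987]
go [-0.0483, -0.0469, 0.2758] -0.0007 dist 0.142 t 18.22 yaw 83.2 p [0.5392, -0.3822, 0.1982] q [-0.04, 0.46, 0.81, 1.51, -0.34, 1.32, 2.26]
go [-0.0486, -0.0476, 0.3598] -0.0007 dist 0.183 t 18.22 yaw 83.2 p [0.5392, -0.3822, 0.1982] q [-0.04, 0.46, 0.81, 1.51, -0.34, 1.32, 2.26]
```

```bash
python3 -m pendant '[[1,[-0.03,-0.025,0.01],0],[1,[-0.05,-0.045,0.04],0],[1,[-0.05,-0.046,0.1],0],[1,[-0.05,-0.046,0.17],0],[1,[-0.05,-0.046,0.24],0],[1,[-0.05,-0.046,0.3],0],[1,[-0.05,-0.046,0.34],0],[1,[-0.05,-0.046,0.357],0],[1,[-0.05,-0.046,0.36],0],[1,[-0.05,-0.046,0.36],0]]'
python3 -c "
from h import *
go(.515,-.404,.0085,83.3)"
```

```text
time_s: 19.05
position: [0.5155, -0.4036, 0.0187]
orientation: [[0.117, 0.993, 0.009], [0.993, -0.117, 0.002], [0.003, 0.009, -1.0]]
wrist_force: [0.8, -0.5, -1.7]
gripper_width: 0.0235
go [-0.001, -0.0011, 0.0203] -0.0002 dist 0.01 t 19.05 yaw 83.3 p [0.5155, -0.4036, 0.0187] q [0.07, 0.61, 0.72, 1.69, -0.47, 1.01, 2.41]
```

```bash
python3 -m pendant '[[1,[0,0,0.005],0],[1,[0,0,0.01],0],[1,[0,0,0.014],0],[1,[0,0,0.017],0],[1,[0,0,0.0195],0],[1,[0,0,0.021],0],[1,[0,0,0.021],0],[1,[0,0,0.021],0]]'
```

```text
time_s: 19.72
position: [0.5156, -0.4036, 0.0085]
orientation: [[0.117, 0.993, 0.009], [0.993, -0.117, 0.002], [0.003, 0.009, -1.0]]
wrist_force: [-1.9, 1.7, 3.4]
gripper_width: 0.0236
```

Contact is at the height I expected, with the force up to +3.4 N. I'll release with the fingers only partly open, then rise.

```bash
python3 -m pendant '[[0.65,[0,0,0],0],[0.55,[0,0,0],0],[0.45,[0,0,0],0],[0.45,[0,0,0],0],[0.45,[0,0,0],0],[0.45,[0,0,-0.01],0],[0.45,[0,0,-0.05],0],[0.45,[0,0,-0.12],0],[0.45,[0,0,-0.2],0],[0.45,[0,0,-0.28],0]]'
python3 -m pendant '[[0.45,[0.06,0,-0.1],0],[0.45,[0.14,0,-0.15],0],[0.45,[0.22,0,-0.15],0],[0.45,[0.3,0,-0.15],0],[0.45,[0.38,0,-0.15],0],[0.45,[0.46,0,-0.15],0],[0.45,[0.5,0,-0.15],0],[0.45,[0.5,0,-0.15],0],[0.45,[0.5,0,-0.15],0],[0.45,[0.5,0,-0.15],0]]'
python3 - <<'E'
from h import *
c=manip.snapshot('top'); save(c,'top6')
for n,z in (('scraper',.012),('border_tile',.025),('tool_tray',.04),('tile_crate',.055)): print(n,rect(c,'top',n,z))
c=manip.snapshot('scene'); save(c,'scene6')
for n,z in (('scraper',.012),('border_tile',.025)): print(n,rect(c,'scene',n,z))
E
```

```text
time_s: 20.55
position: [0.5137, -0.4038, 0.15]
orientation: [[0.118, 0.993, 0.008], [0.993, -0.118, 0.002], [0.003, 0.008, -1.0]]
wrist_force: [1.1, -0.6, 0.0]
gripper_width: 0.0477
time_s: 21.38
position: [0.5423, -0.1564, 0.2262]
orientation: [[0.118, 0.993, 0.008], [0.993, -0.118, 0.002], [0.003, 0.008, -1.0]]
wrist_force: [0.4, -0.8, 0.3]
gripper_width: 0.0482
scraper []
border_tile [{'conf': 0.87, 'xy': [155.0, 242.0], 'c': (501.7, 408.6), 'wh': (121.1, 51.0), 'a': -6.7}]
tool_tray [{'conf': 0.77, 'xy': [470.0, 232.0], 'c': (547.1, -406.6), 'wh': (307.6, 159.6), 'a': -6.7}]
tile_crate [{'conf': 0.7, 'xy': [144.0, 245.0], 'c': (497.5, 405.2), 'wh': (211.9, 205.7), 'a': 84.5}]
scraper [{'conf': 0.75, 'xy': [222.0, 181.0], 'c': (532.1, -397.2), 'wh': (184.7, 65.0), 'a': -6.9}]
border_tile [{'conf': 0.69, 'xy': [445.0, 341.0], 'c': (505.9, 409.6), 'wh': (129.4, 61.0), 'a': -2.5}]
```

View pics/top6.png

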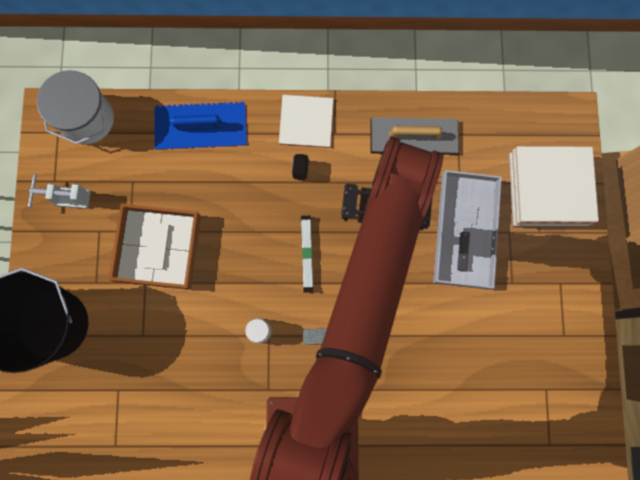

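View pics/scene6.png

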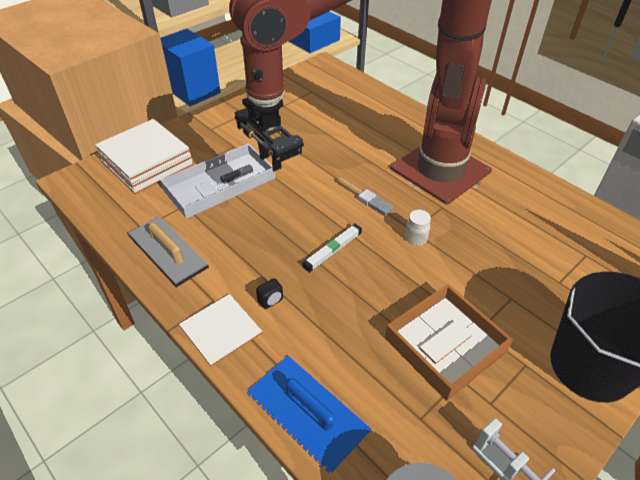

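The top view shows the scraper's handle in the tray at (464,250), and the scene view shows the whole scraper there, at (222,181). The tile lies flat in the crate (top view (155,242)). Nothing else has moved, and the gripper is clear of everything.

```bash
python3 -c "
from bench import manip
print(manip.job_done())"
```

```text
the job is handed in; nothing more can be done
None
```

Both things are sorted and the job is handed in, after about 21.5 s on the robot's clock. The border tile went into the crate first, lowered until it touched at about 5 N before I let go. The scraper then went into the tool tray, touching down at about 3 N.

**Missed grasp:** my first grasp of the scraper missed because I lifted before the fingers had shut. A new picture showed it had not moved, and the second grasp held.

**Last checks:**
- **Tile:** the top camera puts it flat at (0.502, 0.409), within about 5 mm of the crate's centre and in line with the crate.
- **Scraper:** the scene camera puts it inside the tray, aligned with it and lying flat. The network found no scraper in the last top view, where it is partly in shadow, but I could see its handle there in the tray.
- **Surroundings:** nothing else appeared to have moved, and the gripper was clear of everything.

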